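# Set the guarded speed dial of the herb mill and start it

### The job

Flip the herb mill's clear cover all the way back so that it stays propped open against its two posts, then turn the dial beneath it until its white pointer lines up with the red marker. After that, turn the blue key fully clockwise to its start mark, hold it there for a moment and let it spring back. Leave the cover propped open, and the red marker, mug, stamp and dropper bottle where they stand.

Things in the scene. Friction and masses are not known exactly. Their poses are not given: they have to be found in the camera images.
- mill: White bench herb mill, 300 x 260 mm, fixed on a wooden board whose top is 75 mm above the table; mill's level top 50 mm above the board. Origin: on the board, 120 mm behind the middle of its front edge; x points back to the steel chamber (94 mm wide, axis x 130, y -20 mm, 141 mm high), y left seen from the front. Dial axis x -50, y 70; key axis x -50, y -70; prop posts x 47, y 40 and 100 mm.
- cover_hinge (a point): Middle of the cover's hinge axis, at x 15, y 70 mm of the mill, 98 mm above the board, on a 90 mm high block. The axis is level, along the mill's y. The two rubber-capped prop posts behind it rise 135 mm above the board.
- cover_tab (a point): Centre of the cover's yellow round finger tab, a disc 24 mm across, 14 mm thick, flat sides facing the mill's +y and -y: pinched there it can pivot between the fingers. Shut, it lies 121 mm in front of and 23 mm above the hinge axis and moves on an arc of 123 mm radius. It stands forward and up at 45 degrees, on a 10 mm thick stem, from the cover's top front edge.
- cover (a joint): Clear flip cover with yellow rims (about 120 g; top plate 102 mm deep, 96 mm wide; front wall 44 mm high; open at the sides). 0 = shut over the dial; grows as the front edge rises and goes back; 2.15 rad = stop, leaning back on the two posts. Let go below about 1.4 rad it falls shut, beyond about 1.7 rad it falls back on the posts. Open, it reaches about 215 mm above the board.
- dial_grip (a point): On the dial's axis at the height to grip, 77 mm above the board. Black dial: flat 40 mm disc (top 56 mm above the board) and on it a grip bar 38 mm long, 12 mm thick, from 56 to 85 mm above the board. A white line on the bar's top and one end is the pointer, along the bar.
- dial_pointer (a point): Point straight ahead of the pointer end of the bar, 30 mm from the dial's axis, 54 mm above the board; turns with the dial.
- marker_tip (a point): Inner end of the small red marker (11 x 6 mm) at the rim of the dial's scale, 30 mm from the dial's axis, 54 mm above the board; coincides with dial_pointer when the dial is set. The marker is 3 mm thick (top 55 mm above the board), very stiff (0.5 N m), and is to stay where it is.
- dial (a joint): Angle of the dial: 0 = pointer along the mill's +x (away from the front), grows clockwise seen from above (to the mill's -y), range -1.4 to 1.4 rad; friction 0.04 N m, stays where it is left.
- marker (a joint): Angle of the red marker about the dial's axis, in the same sense as the dial; the dial must read the same. It always lies clockwise of the dial's start.
- key_grip (a point): Point on the key's axis at the height to grip, 80 mm above the board. The blue plastic key head is an upright plate 28 mm long, 9 mm thick, from 66 to 90 mm above the board, over a round steel barrel (32 mm across, top 59 mm above the board).
- key (a joint): Angle of the key: 0 = run (rest, head's length along the mill's x), grows clockwise seen from above, 1.0 rad = start (stop, green mark). A spring (0.03 N m at rest, 0.11 N m at start) returns it to 0 when let go.
- mug: White dotted tea mug, 82 mm wide (114 mm with handle), 91 mm high, beside the mill. Origin at the centre of its underside.
- stamp: Brown wooden rubber stamp, 34 x 48 mm, 81 mm high, beside the mill. Origin at the centre of its underside.
- dropper: Amber dropper bottle with black bulb, 34 mm wide, 102 mm high, beside the mill. Origin at the centre of its underside.

How it is judged:
On the way, in this order (a step that is already met when the one before it is completed fails the run):
1. the cover rests fully back on its posts (value of joint cover above 2 rad), for 0.2 s.
2. the dial's pointer is lined up with the red marker, the cover still propped open (distance between dial_pointer and marker_tip below 0.004 m and value of joint cover above 2 rad), for 0.2 s.
3. the key is turned to start (value of joint key above 0.85 rad), for 0.2 s.
At the end, for the whole second after the job is handed in: The cover leans back on its posts (over 2.0 rad), the pointer is within 4 mm (about 7.5 degrees) of the red marker, and the key has sprung back to run (below 0.1 rad) (all of step 2 and value of joint key below 0.1 rad); the robot touches nothing.
It fails at once if the red marker is shifted (distance of marker_tip from where it was at the start of the episode above 0.004 m).
It fails at once if the key is turned before the dial is set (value of joint key above 0.4 rad and distance between dial_pointer and marker_tip above 0.004 m).
It fails at once if the mug is pushed or tipped over (distance of mug from where it was at the start of the episode above 0.03 m or angle between mug's own z axis and vertical above 0.5 rad).
It fails at once if the stamp is pushed or tipped over (distance of stamp from where it was at the start of the episode above 0.03 m or angle between stamp's own z axis and vertical above 0.5 rad).
It fails at once if the dropper bottle is pushed or tipped over (distance of dropper from where it was at the start of the episode above 0.03 m or angle between dropper's own z axis and vertical above 0.5 rad).
It also fails if it takes over 69 s, if anything falls off the work surface, if the arm or the gripper's body presses on something with over 40 N, if the wrist force passes 120 N, or if a joint passes its speed limit or range.

### The arm

A 6-joint arm with a two-finger parallel gripper is mounted at the origin on a cart in front of the work surface, level with it; the furniture and walls round the work are solid. World frame = base frame: x ahead of the robot, y to its left, z up, the work surface at z = 0. Lengths are in m, angles in rad, forces in N, time in s.
With the tool pointing down it reaches from about 0.35 to 0.975 m from the base axis. Payload 4.9 kg.
Tool frame: the origin (TCP) lies on the centre line of the jaws, within the pads' length; the fingertips stand 11 mm ahead of it and the grasp point (between the pads) lies 8 mm behind it; z points along the fingers, y is the direction in which the jaws open and shut (so a half turn about z gives the same grasp; the last joint's range is limited). The gripper opens to 85 mm and grips with 20 to 120 N. Pads are 22 mm wide; open, the fingers measure 114 mm over their backs; the gripper's body (76 mm by 85 mm) begins 54 mm behind the grasp point. The pads swing forward as they close: fully open they stand 13 mm farther back than shut.
Start: joints at [-1.409, 0.053, 1.613, -0, 1.476, -0.119], TCP at [0.173, -0.601, 0.242] pointing down, gripper open.
Joint ranges: [-3.01, 3.01], [-1.01, 2.22], [0.06, 2.58], [-1.02, 4.17], [0.09, 2.62], [-3.14, 3.14]. Speed limits (rad/s): [2.57, 2.57, 3.14, 3.14, 3.14, 3.14].

### API

Orientations are given as a rotation vector (axis times angle).
In Python, from station import ctrl gives the robot as it stands.
- The arm moves only by the shell command python3 -m crank 'ROWS' [OPENING] [FORCE]. ROWS is JSON, a list of rows, each an object of numbers: "x", "y", "z": the shift along the tool's x, y, z as a fraction of full scale; "roll": the turn about the tool's z as a fraction of full scale. In form: [{"x": .., "y": .., "z": .., "roll": ..}, ...]. A call has 1 to 10 rows; each row shifts and turns the commanded pose from where the row before left it, along the tool's axes as they then stand; what a row does not reach is not made up. Full scale, the value 1, is 0.06 m for a shift and 0.12 rad for a turn. A row lasts 1/8 s, in which the tool goes at most 62.5 mm and 10.7 degrees, less where a joint would pass 70% of its speed; a pose out of reach is approached as far as the arm can. A call with a number of a shift or a turn outside -1 to 1 is refused whole. A call with a gripper value outside its range is refused whole. OPENING is the closure, from 0 (fully open) to 1 (shut), set as the call begins (- or left out, the last holds). The fingers move at their own pace and stop on an object; FORCE is the grip in N (left out, the last holds). Time passes only in rows, so rows that do not move let the fingers close. It gives the time, the measured TCP pose, the force and the opening at its end, in the units of the state.
- ctrl.get_obs(): the state, without advancing time (a new reading comes with each control period).
- ctrl.get_image(name): name is "scene" or "top" or "wrist"; returns a dict with "img" (400x640x3 uint8, red, green, blue), "K" (3x3 intrinsics, pixels), "rvec" (rotation vector, rad) and "tvec" (3), from world to camera coordinates, as OpenCV has them. Camera axes: x right, y down, z forward; pixel columns grow to the right and rows downward; lengths in m; the calibration is good to about 2 mm. A picture is of the moment at which its call begins. There is no depth.
- ctrl.finish_job(): hands the job in, once; it reports no verdict.
The state is a dict: "t": time; "q": joint angles; "dq": joint speeds; "effort": joint torques, N m; "tool_pos": TCP position; "tool_rot": TCP orientation; "contact_force": force on the tool from outside, world axes, zero at the start; "wrist_torque": the same for the moment, N m; "opening": finger opening in m.
Only numpy, scipy, OpenCV 4.12 (cv2) and the standard library are available. Lean on these libraries where they do the work, as an engineer would, in place of code of your own. Each camera call takes 0.05 s, during which the arm holds its last target.

## Working session

There is one attempt and no reset: what is moved stays moved. The work goes in short steps, Python scripts to look and compute and a shell command to move; the robot and the scene stay as the last step left them, time stands still between calls to the robot, and variables do not carry over. Pictures are saved under pics/ and viewed, and the job is handed in when it is done.

```bash
ls; mkdir -p pics; python3 - <<'E'
from station import ctrl
import cv2
o=ctrl.get_obs();print(o)
for n in ["scene","top","wrist"]:
    d=ctrl.get_image(n);cv2.imwrite(f"pics/{n}0.png",d["img"][:,:,::-1]);print(n,d["K"],d["rvec"],d["tvec"])
E
```

```text
pics
{'t': 0.0, 'q': array([-1.40900068e+00,  5.33600962e-02,  1.61427472e+00,  3.08762237e-05,
        1.47601248e+00, -1.19001719e-01]), 'dq': array([ 0.00172056,  0.00010708,  0.00130094, -0.00214477,  0.00076883,
        0.00058968]), 'effort': array([ 7.81896506e-04, -3.93678296e+01, -3.70175064e+01, -3.86977251e-05,
        6.99349330e-03,  3.57661687e-07]), 'tool_pos': array([ 0.17311202, -0.59992839,  0.24107251]), 'tool_rot': array([-3.10864632e+00, -4.39335692e-01,  2.07712412e-05]), 'contact_force': array([ 0.44060944, -0.28496484,  0.13280405]), 'wrist_torque': array([ 0.02938065,  0.01622893, -0.01575909]), 'opening': 0.08543105677202023}
scene [[386.00225472   0.         316.92267854]
 [  0.         386.00225472 202.65846549]
 [  0.           0.           1.        ]] [ 0.71603181 -2.47504737  1.26294472] [0.52236127 0.33754015 0.81175815]
top [[381.45690901   0.         327.56998259]
 [  0.         381.45690901 199.85644501]
 [  0.           0.           1.        ]] [ 2.1500089  -2.01736834  0.25264672] [-0.0247352   0.65518221  0.98654482]
wrist [[310.72304522   0.         316.53686825]
 [  0.         310.72304522 199.30094921]
 [  0.           0.           1.        ]] [-2.33106055  1.75108863  0.2404155 ] [-0.62459351 -0.03622999  0.37689353]
```

View pics/scene0.png

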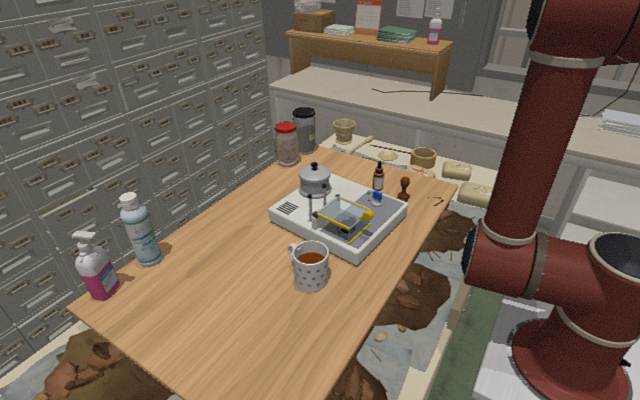

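View pics/top0.png

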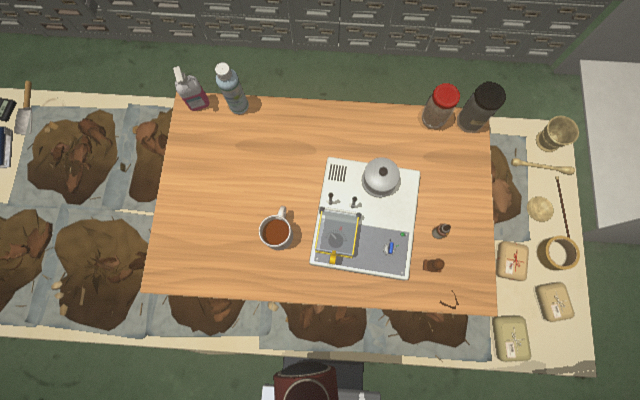

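View pics/wrist0.png

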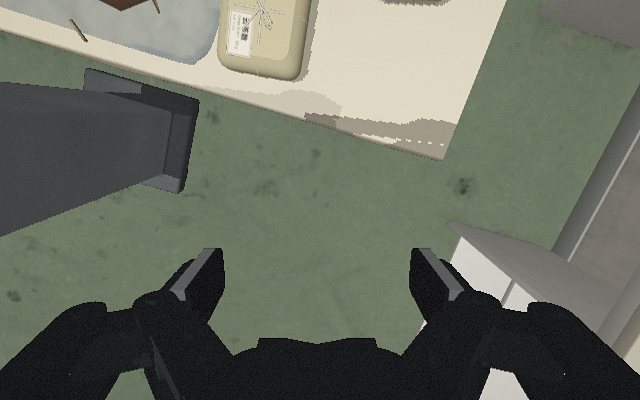

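```bash
python3 - <<'E'
import cv2
i=cv2.imread("pics/top0.png")[150:285,255:455];cv2.imwrite("pics/top0c.png",cv2.resize(i,None,fx=4,fy=4,interpolation=cv2.INTER_CUBIC))
i=cv2.imread("pics/scene0.png")[150:260,265:415];cv2.imwrite("pics/scene0c.png",cv2.resize(i,None,fx=5,fy=5,interpolation=cv2.INTER_CUBIC))
E
```

```text
(no output)
```

View pics/top0c.png

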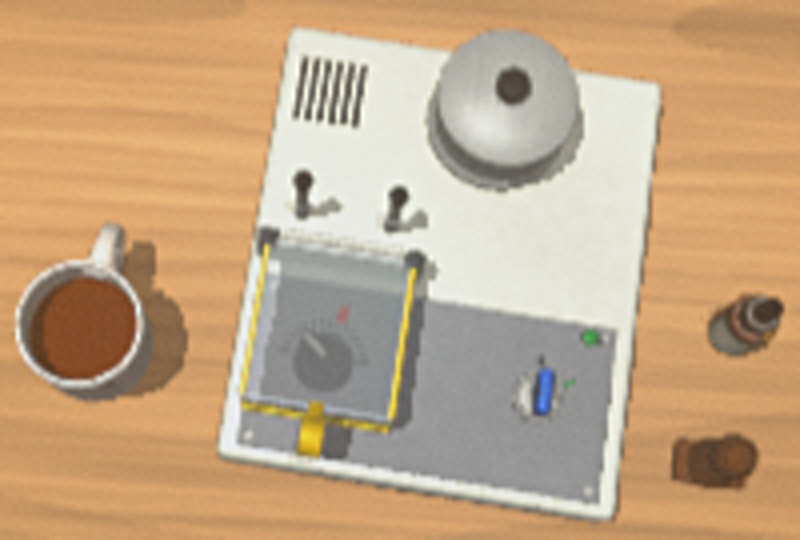

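View pics/scene0c.png

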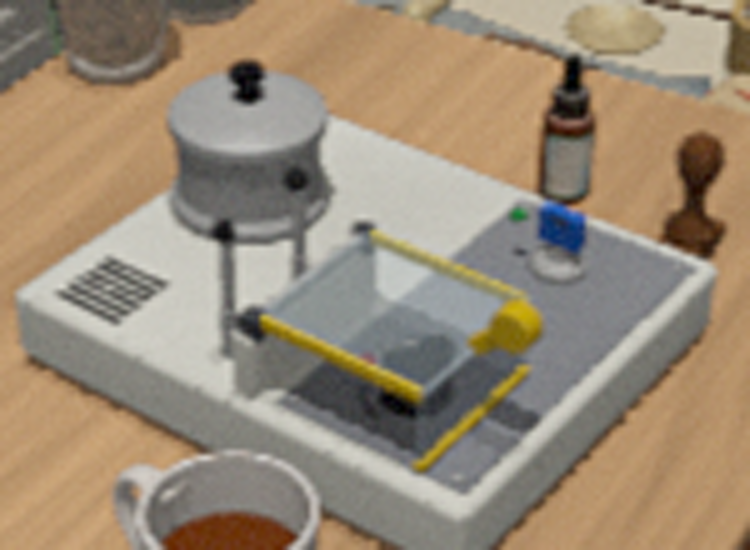

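```bash
cat > h.py <<'E'
import numpy as np,cv2,json,os
from scipy.spatial.transform import Rotation as R
from scipy.optimize import least_squares
def proj(P,d): return cv2.projectPoints(np.array(P,float).reshape(-1,3),d["rvec"],d["tvec"],d["K"],None)[0][:,0]
CAM={"top":dict(K=np.array([[381.45690901,0,327.56998259],[0,381.45690901,199.85644501],[0,0,1]]),rvec=np.array([2.1500089,-2.01736834,0.25264672]),tvec=np.array([-0.0247352,0.65518221,0.98654482])),
"scene":dict(K=np.array([[386.00225472,0,316.92267854],[0,386.00225472,202.65846549],[0,0,1]]),rvec=np.array([0.71603181,-2.47504737,1.26294472]),tvec=np.array([0.52236127,0.33754015,0.81175815]))}
def m2w(p,P):
    p=np.atleast_2d(np.array(p,float)); c,s=np.cos(P[2]),np.sin(P[2])
    return np.c_[P[0]+c*p[:,0]-s*p[:,1],P[1]+s*p[:,0]+c*p[:,1],p[:,2]+.075]
def ray(uv,cam,z):
    d=CAM[cam] if isinstance(cam,str) else cam
    Rm=cv2.Rodrigues(d["rvec"])[0]; C=-Rm.T@d["tvec"]
    v=Rm.T@np.linalg.inv(d["K"])@np.array([uv[0],uv[1],1.])
    return C+v*(z-C[2])/v[2]
if os.path.exists("mill.json"): MP=json.load(open("mill.json"))
E
python3 - <<'E'
from h import *
top=[((.18,.13,.05),(293,30)),((.18,-.13,.05),(660,88)),((-.12,-.13,.05),(612,512)),((-.12,.13,.05),(222,450)),((.047,.1,.135),(303,180)),((.047,.04,.135),(398,195))]
sc=[((.18,.13,.05),(18,295)),((-.12,.13,.05),(465,518)),((-.12,-.13,.05),(715,268)),((.047,.1,.135),(223,228)),((.047,.04,.135),(296,178))]
def res(P,flat=True):
    a=proj(m2w([t[0] for t in top],P),CAM["top"])-np.array([[255+t[1][0]/4-.4,150+t[1][1]/4-.4] for t in top])
    b=proj(m2w([t[0] for t in sc],P),CAM["scene"])-np.array([[265+t[1][0]/5-.4,150+t[1][1]/5-.4] for t in sc])
    r=np.r_[a,b]; return r.ravel() if flat else r
s=least_squares(res,[.55,0,0],loss="soft_l1")
print(s.x);print(res(s.x,False).round(1))
json.dump(list(s.x),open("mill.json","w"))
P=s.x
for n,p in dict(tab=(-.106,.07,.121),hinge=(.015,.07,.098),dial=(-.05,.07,.077),key=(-.05,-.07,.08)).items(): print(n,m2w(p,P)[0].round(4),proj(m2w(p,P),CAM["top"]).round(1),proj(m2w(p,P),CAM["scene"]).round(1))
# objects on board
for n,uv in dict(mugrim=(80,325),dropbot=(737,340),stampbot=(700,462)).items():
    print(n,ray((255+uv[0]/4,150+uv[1]/4),"top",.166 if n=="mugrim" else .085).round(3))
E
```

```text
[ 0.57824591 -0.08568416 -0.09630664]
[[-1.1 -1.3]
 [ 0.8 -1.6]
 [ 1.1  2.8]
 [-1.9  1.9]
 [-0.3  0.8]
 [ 0.1  0.8]
 [-2.5 -0.5]
 [-0.9  0.3]
 [ 0.8 -0.9]
 [-0.2 -1.1]
 [-0.2 -1.5]]
tab [ 0.4795 -0.0058  0.196 ] [[332.4 259.7]] [[367.1 215.1]]
hinge [ 0.5999 -0.0175  0.173 ] [[339.7 213. ]] [[326.5 204.9]]
dial [ 0.5352 -0.0112  0.152 ] [[335.6 239.4]] [[347.1 220.8]]
key [ 0.5217 -0.1506  0.155 ] [[390.4 248. ]] [[376.3 194.6]]
mugrim [0.544 0.143 0.166]
dropbot [ 0.575 -0.294  0.085]
stampbot [ 0.491 -0.268  0.085]
```

```bash
python3 - <<'E'
from h import *
top=[((.18,.13,.05),(293,30)),((.18,-.13,.05),(660,88)),((-.12,-.13,.05),(612,512)),((-.12,.13,.05),(222,450)),((.047,.1,.135),(303,180)),((.047,.04,.135),(398,195))]
sc=[((.18,.13,.05),(18,295)),((-.12,.13,.05),(465,518)),((-.12,-.13,.05),(715,268)),((.047,.1,.135),(223,228)),((.047,.04,.135),(296,178))]
def res(P,flat=True):
    w=lambda t:m2w([q[0] for q in t],P)+[0,0,P[3]]
    a=proj(w(top),CAM["top"])-np.array([[255+t[1][0]/4-.4,150+t[1][1]/4-.4] for t in top])
    b=proj(w(sc),CAM["scene"])-np.array([[265+t[1][0]/5-.4,150+t[1][1]/5-.4] for t in sc])
    r=np.r_[a,b]; return r.ravel() if flat else r
s=least_squares(res,[.55,0,0,0],loss="soft_l1")
print(s.x);print(res(s.x,False).round(1))
d=CAM["top"];print(-cv2.Rodrigues(d["rvec"])[0].T@d["tvec"])
d=CAM["scene"];print(-cv2.Rodrigues(d["rvec"])[0].T@d["tvec"])
E
```

```text
[ 0.58013796 -0.08770522 -0.09408181 -0.00520091]
[[-0.4 -1.1]
 [ 1.  -1.7]
 [ 1.6  2.1]
 [-0.9  1.5]
 [ 0.5  0.7]
 [ 0.8  0.7]
 [-2.4  0.5]
 [-1.1  1.1]
 [ 0.1 -0.1]
 [-0.3  0. ]
 [-0.4 -0.4]]
[ 3.91660072e-01 -5.77789314e-04  1.11792142e+00]
[0.17871238 0.66519175 0.75586226]
```

```bash
cat >> h.py <<'E'
def state():
    from station import ctrl
    o=ctrl.get_obs(); Rm=R.from_rotvec(o["tool_rot"]).as_matrix()
    return o,Rm
def goto(p,yaw=None):
    o,Rm=state(); d=np.array(p)-o["tool_pos"]
    y=np.arctan2(Rm[1,0],Rm[0,0])
    print("t",round(o["t"],2),"pos",o["tool_pos"].round(4),"yaw",y.round(4),"open",round(o["opening"],4),"F",o["contact_force"].round(1),"tilt",Rm[:,2].round(3))
    if yaw is not None:
        r=(y-yaw+np.pi/2)%np.pi-np.pi/2
        print("roll rows total",(r/.12).round(3))
        c,s=np.cos(yaw if abs(r)<.01 else y-r),np.sin(y-r)
        c=np.cos(y-r)
        Rm=np.array([[c,s,0],[s,-c,0],[0,0,-1]])
    print("shift units (after roll)",(Rm.T@d/.06).round(3))
E
python3 - <<'E'
from h import *
from station import ctrl
d=ctrl.get_image("wrist");Rw=cv2.Rodrigues(d["rvec"])[0];C=-Rw.T@d["tvec"]
o,Rm=state();print("cam in tool",(Rm.T@(C-o["tool_pos"])).round(4),"cam axes in tool\n",(Rm.T@Rw.T).round(2))
goto([.41,-.006,.40],MP[2])
E
```

```text
cam in tool [ 0.067   0.0002 -0.1308] cam axes in tool
 [[ 0.   -0.96 -0.27]
 [ 1.    0.    0.  ]
 [-0.   -0.27  0.96]]
t 0.2 pos [ 0.1731 -0.6001  0.2415] yaw 0.2808 open 0.0856 F [ 0.3 -1.   0.1] tilt [-0.     0.001 -1.   ]
roll rows total 3.143
shift units (after roll) [  2.977 -10.236  -2.642]
```

```bash
python3 - <<'E'
from h import *
goto([.42,-.006,.40])
E
python3 -m crank '[{"z":-0.9},{"z":-0.9},{"x":0.1,"y":-1,"z":-0.2},{"x":0.1,"y":-1},{"x":0.1,"y":-1},{"x":0.1,"y":-1},{"x":0.1,"y":-1},{"x":0.1,"y":-1},{"x":0.1,"y":-1},{"x":0.1,"y":-1}]' 0
python3 - <<'E'
from h import *
goto([.42,-.006,.40],MP[2]+np.pi)
E
```

```text
t 0.2 pos [ 0.1731 -0.6001  0.2415] yaw 0.2808 open 0.0856 F [ 0.3 -1.   0.1] tilt [-0.     0.001 -1.   ]
shift units (after roll) [ 6.698 -8.378 -2.629]
t 0.2 pos [ 0.1731 -0.6001  0.2415] yaw 0.2808 open 0.0856 F [ 0.3 -1.   0.1] tilt [-0.     0.001 -1.   ]
roll rows total 3.143
shift units (after roll) [  3.143 -10.252  -2.642]validation failed for argument at $[0]...
```

```bash

python3 -m crank '[{"x":0,"y":0,"z":-0.9,"roll":0},{"x":0,"y":0,"z":-0.9,"roll":0},{"x":0.4,"y":-0.8,"z":-0.2,"roll":0},{"x":0.4,"y":-0.8,"z":0,"roll":0},{"x":0.4,"y":-0.8,"z":0,"roll":0},{"x":0.6,"y":-0.8,"z":0,"roll":0},{"x":0.6,"y":-0.8,"z":0,"roll":0},{"x":0.6,"y":-0.7,"z":0,"roll":0},{"x":0.6,"y":-0.7,"z":0,"roll":0},{"x":0.6,"y":-0.7,"z":0,"roll":0}]' 0
python3 - <<'E'
from h import *
goto([.42,-.006,.40])
E
```

```text
t: 1.45
tool_pos: [0.3141, -0.1773, 0.3623]
tool_rot: [3.11, 0.438, 0.001]
contact_force: [0.2, -0.1, -0.2]
opening: 0.0855
t 1.45 pos [ 0.3141 -0.1773  0.3623] yaw 0.2801 open 0.0855 F [ 0.2 -0.1 -0.2] tilt [ 0.001 -0.    -1.   ]
shift units (after roll) [ 2.485 -2.256 -0.629]
```

```bash

python3 -m crank '[{"x":0.8,"y":-0.7,"z":-0.2,"roll":0},{"x":0.8,"y":-0.7,"z":-0.2,"roll":0},{"x":0.8,"y":-0.7,"z":-0.2,"roll":0},{"x":0,"y":0,"z":0,"roll":-1},{"x":0,"y":0,"z":0,"roll":-1},{"x":0,"y":0,"z":0,"roll":-1},{"x":0,"y":0,"z":0,"roll":-1},{"x":0,"y":0,"z":0,"roll":-1},{"x":0,"y":0,"z":0,"roll":-1},{"x":0,"y":0,"z":0,"roll":-1}]' 0
python3 -m crank '[{"x":0,"y":0,"z":0,"roll":-1},{"x":0,"y":0,"z":0,"roll":-1},{"x":0,"y":0,"z":0,"roll":-1},{"x":0,"y":0,"z":0,"roll":-1},{"x":0,"y":0,"z":0,"roll":-1},{"x":0,"y":0,"z":0,"roll":-1},{"x":0,"y":0,"z":0,"roll":-1},{"x":0,"y":0,"z":0,"roll":-1},{"x":0,"y":0,"z":0,"roll":-1},{"x":0,"y":0,"z":0,"roll":-1}]' 0
python3 -m crank '[{"x":0,"y":0,"z":0,"roll":-1},{"x":0,"y":0,"z":0,"roll":-1},{"x":0,"y":0,"z":0,"roll":-1},{"x":0,"y":0,"z":0,"roll":-1},{"x":0,"y":0,"z":0,"roll":-1},{"x":0,"y":0,"z":0,"roll":-1},{"x":0,"y":0,"z":0,"roll":-1},{"x":0,"y":0,"z":0,"roll":0},{"x":0,"y":0,"z":0,"roll":0}]' 0.4
python3 - <<'E'
from h import *
from station import ctrl
goto([.42,-.006,.40],MP[2]+np.pi)
d=ctrl.get_image("wrist");cv2.imwrite("pics/w1.png",d["img"][:,:,::-1])
np.savez("w1.npz",**d)
for n,p in dict(tab=(-.106,.07,.121),post1=(.047,.04,.135),post2=(.047,.1,.135),dial=(-.05,.07,.085),key=(-.05,-.07,.09),c1=(-.12,.13,.05),c2=(-.12,-.13,.05)).items(): print(n,proj(m2w(p,MP),d).round(1))
E
```

```text
t: 2.7
tool_pos: [0.4134, -0.0239, 0.3968]
tool_rot: [-2.658, -1.675, 0.0]
contact_force: [0.2, 0.6, -0.1]
opening: 0.0855
t: 3.95
tool_pos: [0.4134, -0.024, 0.3968]
tool_rot: [-1.248, -2.883, 0.0]
contact_force: [0.2, 0.5, -0.6]
opening: 0.0856
t: 5.08
tool_pos: [0.4135, -0.024, 0.3969]
tool_rot: [0.028, -3.141, -0.0]
contact_force: [-0.5, 0.1, -0.2]
opening: 0.0511
t 5.08 pos [ 0.4135 -0.024   0.3969] yaw -3.124 open 0.0511 F [-0.5  0.1 -0.2] tilt [-0.  0. -1.]
roll rows total 0.949
shift units (after roll) [-0.08   0.309 -0.052]
tab [[331.8 235.3]]
post1 [[292.3 352.3]]
post2 [[340.6 356.9]]
dial [[325.1 264.6]]
key [[216.2 255. ]]
c1 [[374.5 210.7]]
c2 [[182.  189.3]]
```

View pics/w1.png

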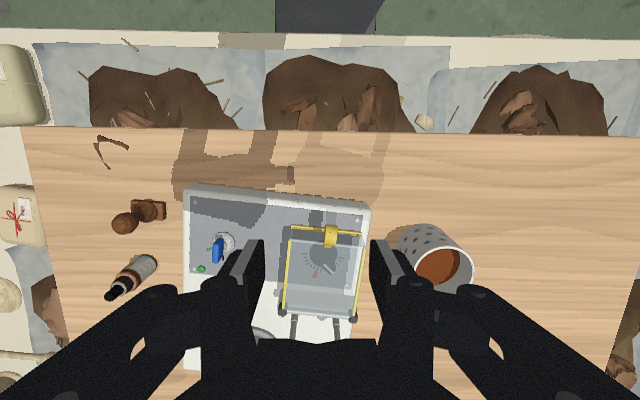

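```bash
python3 - <<'E'
import cv2
i=cv2.imread("pics/w1.png")[180:330,175:385];cv2.imwrite("pics/w1c.png",cv2.resize(i,None,fx=3.8,fy=3.8,interpolation=cv2.INTER_CUBIC))
E
```

```text
(no output)
```

View pics/w1c.png

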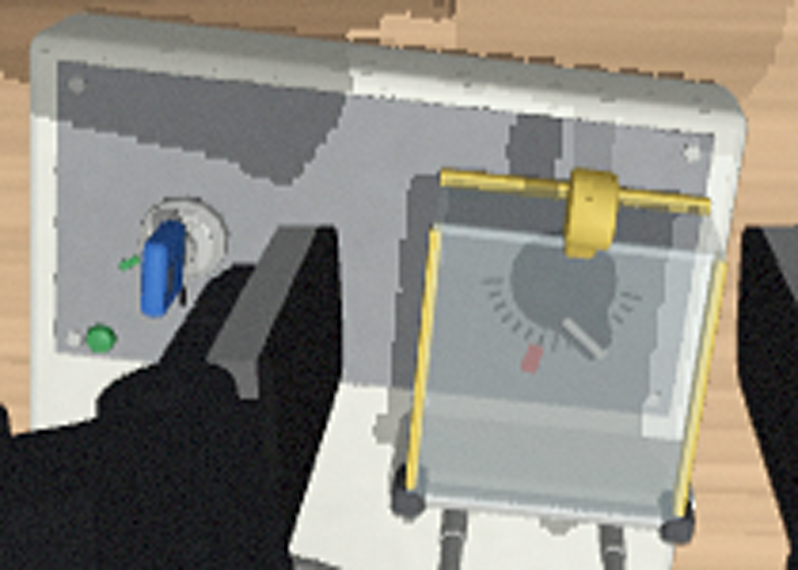

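```bash

python3 -m crank '[{"x":0,"y":0,"z":0,"roll":0.95},{"x":-0.5,"y":0.1,"z":0.8,"roll":0},{"x":-0.4,"y":0,"z":0.8,"roll":0},{"x":0,"y":0,"z":0.8,"roll":0},{"x":0,"y":0,"z":0,"roll":0}]' 0.5
python3 - <<'E'
from h import *
from station import ctrl
goto([.4795,-.006,.192],MP[2]+np.pi)
d=ctrl.get_image("wrist");cv2.imwrite("pics/w2.png",d["img"][:,:,::-1])
np.savez("w2.npz",**d)
for n,p in dict(tab=(-.106,.07,.121)).items(): print(n,proj(m2w(p,MP),d).round(1))
E
```

```text
t: 5.75
tool_pos: [0.4654, -0.0226, 0.2482]
tool_rot: [-0.149, -3.128, -0.002]
contact_force: [-0.4, -0.4, 0.6]
opening: 0.0427
t 5.75 pos [ 0.4654 -0.0226  0.2482] yaw 3.0461 open 0.0427 F [-0.4 -0.4  0.6] tilt [-0.01   0.002 -1.   ]
roll rows total 0.007
shift units (after roll) [-0.207  0.298  0.936]
tab [[345.6 245.5]]
```

View pics/w2.png

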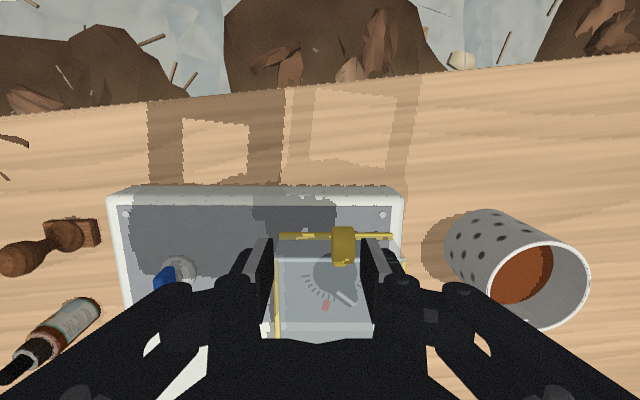

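```bash

python3 -m crank '[{"x":-0.2,"y":0.29,"z":0.3,"roll":0},{"x":0,"y":0,"z":0.63,"roll":0},{"x":0,"y":0,"z":0,"roll":0},{"x":0,"y":0,"z":0,"roll":0}]' 0.5
python3 - <<'E'
from h import *
from station import ctrl
goto([.4795,-.006,.192],MP[2]+np.pi)
d=ctrl.get_image("wrist");cv2.imwrite("pics/w3.png",d["img"][:,:,::-1])
E
```

```text
t: 6.3
tool_pos: [0.4829, -0.0073, 0.2004]
tool_rot: [0.149, 3.134, -0.001]
contact_force: [0.6, 0.6, -0.1]
opening: 0.043
t 6.3 pos [ 0.4829 -0.0073  0.2004] yaw 3.0464 open 0.043 F [ 0.6  0.6 -0.1] tilt [ 0.004 -0.001 -1.   ]
roll rows total 0.009
shift units (after roll) [0.058 0.016 0.141]
```

View pics/w3.png

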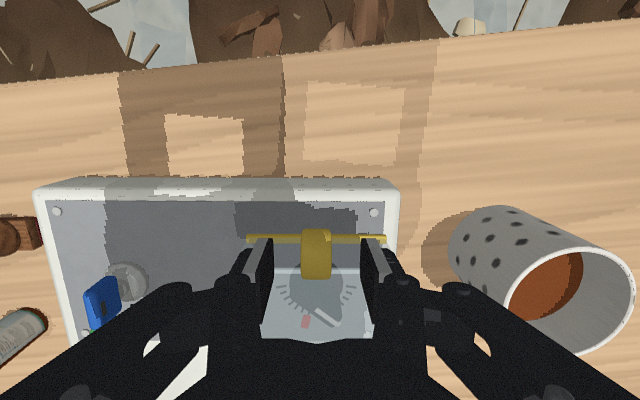

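```bash

python3 -m crank '[{"x":0.05,"y":0,"z":0.14,"roll":0},{"x":0,"y":0,"z":0,"roll":0}]' 0.5
python3 -m crank '[{"x":0,"y":0,"z":0,"roll":0},{"x":0,"y":0,"z":0,"roll":0},{"x":0,"y":0,"z":0,"roll":0},{"x":0,"y":0,"z":0,"roll":0}]' 1 30
python3 - <<'E'
from h import *
from station import ctrl
goto([.4795,-.006,.192],MP[2]+np.pi)
d=ctrl.get_image("wrist");cv2.imwrite("pics/w4.png",d["img"][:,:,::-1])
# arc waypoints: displacement in tool x,z (tool x = -mill x)
prev=None
for th in np.arange(0,2.11,.15):
    v=np.array([-.121*np.cos(th)+.023*np.sin(th), .121*np.sin(th)+.023*np.cos(th)])
    if prev is not None: print(round(th,2),"x",round(-(v-prev)[0]/.06,3),"z",round(-(v-prev)[1]/.06,3))
    prev=v
E
```

```text
t: 6.6
tool_pos: [0.4781, -0.0067, 0.1887]
tool_rot: [-0.149, -3.138, -0.0]
contact_force: [-0.6, 0.1, -0.3]
opening: 0.0428
t: 7.1
tool_pos: [0.4785, -0.0072, 0.189]
tool_rot: [-0.149, -3.138, 0.002]
contact_force: [-2.6, -3.2, 1.8]
opening: 0.0135
t 7.1 pos [ 0.4785 -0.0072  0.189 ] yaw 3.0465 open 0.0135 F [-2.6 -3.2  1.8] tilt [-0.    -0.001 -1.   ]
roll rows total 0.01
shift units (after roll) [-0.015  0.021 -0.049]
0.15 x -0.08 z -0.297
0.3 x -0.123 z -0.282
0.45 x -0.164 z -0.26
0.6 x -0.201 z -0.233
0.75 x -0.234 z -0.2
0.9 x -0.261 z -0.163
1.05 x -0.282 z -0.122
1.2 x -0.297 z -0.078
1.35 x -0.306 z -0.033
1.5 x -0.307 z 0.013
1.65 x -0.302 z 0.059
1.8 x -0.29 z 0.103
1.95 x -0.271 z 0.145
2.1 x -0.246 z 0.184
```

View pics/w4.png

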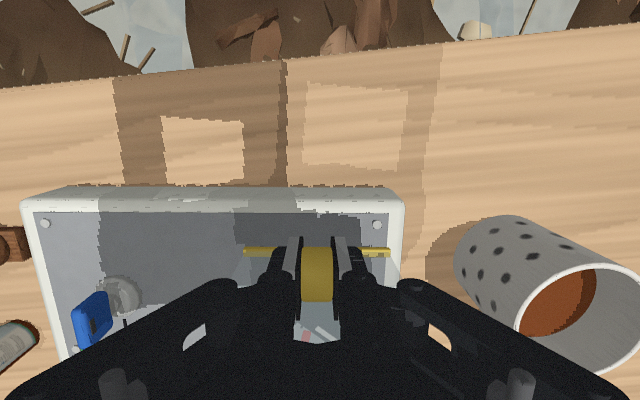

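Tab is pinched (opening 13.5 mm). I'll lift along the arc in two steps.

```bash

python3 -m crank '[{"x":-0.08,"y":0,"z":-0.3,"roll":0},{"x":-0.12,"y":0,"z":-0.28,"roll":0},{"x":-0.16,"y":0,"z":-0.26,"roll":0},{"x":-0.2,"y":0,"z":-0.23,"roll":0},{"x":0,"y":0,"z":0,"roll":0}]'
python3 - <<'E'
from h import *
th=.6
v=np.array([-.121*np.cos(th)+.023*np.sin(th)+.015,.07, .121*np.sin(th)+.023*np.cos(th)+.098])
print(m2w(v,MP))
goto([0,0,0])
E
```

```text
t: 7.78
tool_pos: [0.5123, -0.0105, 0.2532]
tool_rot: [-0.15, -3.138, 0.002]
contact_force: [-1.8, -5.1, 1.0]
opening: 0.0139
[[ 0.5134312  -0.00909682  0.26030446]]
t 7.78 pos [ 0.5123 -0.0105  0.2532] yaw 3.0463 open 0.0139 F [-1.8 -5.1  1. ] tilt [-0.    -0.001 -1.   ]
shift units (after roll) [ 8.516 -0.632  4.223]
```

```bash

python3 -m crank '[{"x":-0.23,"y":0,"z":-0.2,"roll":0},{"x":-0.26,"y":0,"z":-0.16,"roll":0},{"x":-0.28,"y":0,"z":-0.12,"roll":0},{"x":-0.3,"y":0,"z":-0.08,"roll":0},{"x":-0.31,"y":0,"z":-0.03,"roll":0},{"x":-0.31,"y":0,"z":0.01,"roll":0},{"x":0,"y":0,"z":0,"roll":0}]'
python3 - <<'E'
from h import *
from station import ctrl
th=1.5
v=np.array([-.121*np.cos(th)+.023*np.sin(th)+.015,.07, .121*np.sin(th)+.023*np.cos(th)+.098])
print(m2w(v,MP))
goto([0,0,0])
d=ctrl.get_image("scene");cv2.imwrite("pics/s5.png",cv2.resize(d["img"][100:280,240:460,::-1],None,fx=3.3,fy=3.3))
E
```

```text
t: 8.65
tool_pos: [0.6136, -0.0206, 0.2881]
tool_rot: [0.15, 3.138, -0.003]
contact_force: [-1.4, -5.5, 2.5]
opening: 0.0139
[[ 0.61422398 -0.01883396  0.29532385]]
t 8.65 pos [ 0.6136 -0.0206  0.2881] yaw 3.0461 open 0.0139 F [-1.4 -5.5  2.5] tilt [-0.    -0.002 -1.   ]
shift units (after roll) [10.212 -0.625  4.801]
```

View pics/s5.png

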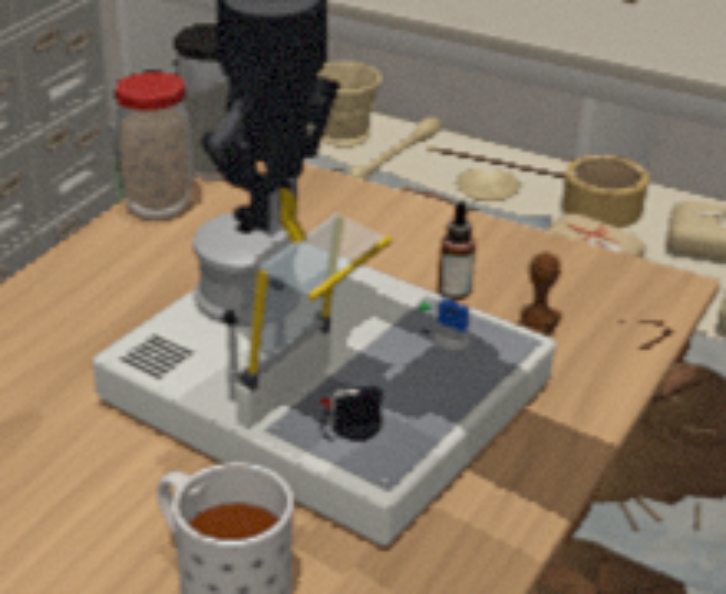

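The cover stands upright, with the tab held in the jaws. I'll go on to about 2.1 rad, hold, and release.

```bash

python3 -m crank '[{"x":-0.3,"y":0,"z":0.06,"roll":0},{"x":-0.29,"y":0,"z":0.1,"roll":0},{"x":-0.27,"y":0,"z":0.14,"roll":0},{"x":-0.2,"y":0,"z":0.14,"roll":0},{"x":0,"y":0,"z":0,"roll":0}]'
python3 -m crank '[{"x":0,"y":0,"z":0,"roll":0},{"x":0,"y":0,"z":0,"roll":0},{"x":0,"y":0,"z":0,"roll":0},{"x":0,"y":0,"z":0,"roll":0}]' 0.5
python3 - <<'E'
from h import *
from station import ctrl
goto([0,0,0])
d=ctrl.get_image("scene");cv2.imwrite("pics/s6.png",cv2.resize(d["img"][100:280,240:460,::-1],None,fx=3.3,fy=3.3))
E
```

```text
t: 9.32
tool_pos: [0.6774, -0.0269, 0.2621]
tool_rot: [0.15, 3.136, -0.003]
contact_force: [0.5, -6.4, 2.0]
opening: 0.0135
t: 9.82
tool_pos: [0.676, -0.0251, 0.2612]
tool_rot: [-0.148, -3.138, -0.001]
contact_force: [-0.5, 0.7, -0.9]
opening: 0.0428
t 9.82 pos [ 0.676  -0.0251  0.2612] yaw 3.0472 open 0.0428 F [-0.5  0.7 -0.9] tilt [-0.  0. -1.]
shift units (after roll) [11.256 -0.648  4.356]
```

View pics/s6.png

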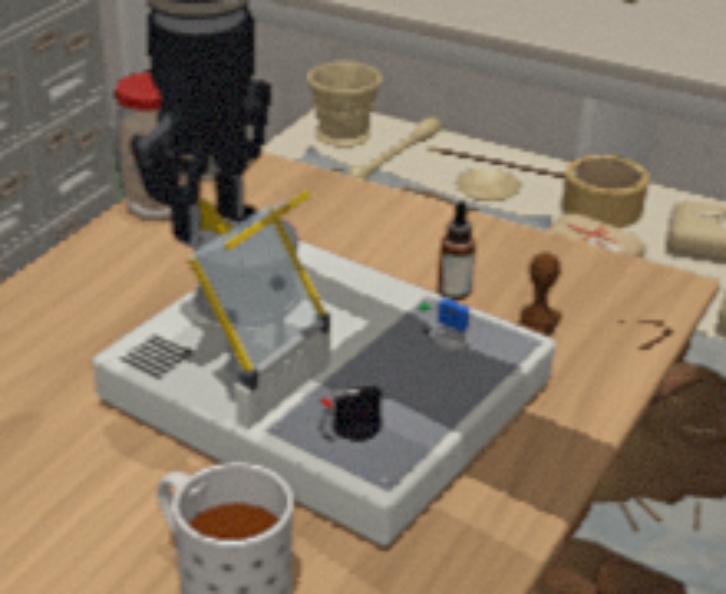

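```bash

python3 -m crank '[{"x":0,"y":0,"z":-0.5,"roll":0},{"x":0,"y":0,"z":-0.9,"roll":0},{"x":0.3,"y":0,"z":-0.9,"roll":0},{"x":0.8,"y":0,"z":0,"roll":0},{"x":0.8,"y":0,"z":0,"roll":0},{"x":0.8,"y":0,"z":0,"roll":0},{"x":0,"y":0,"z":0,"roll":0},{"x":0,"y":0,"z":0,"roll":0}]' 0.5
python3 - <<'E'
from h import *
from station import ctrl
goto([.5352,-.0112,.152],MP[2]+np.pi)
d=ctrl.get_image("wrist");i=d["img"][:,:,::-1];np.savez("w7.npz",**d);cv2.imwrite("pics/w7.png",i)
for n,p in dict(dialtop=(-.05,.07,.085),dialz54=(-.05,.07,.054),key=(-.05,-.07,.09)).items(): print(n,proj(m2w(p,MP),d).round(1))
E
```

```text
t: 10.88
tool_pos: [0.5151, -0.0101, 0.3997]
tool_rot: [0.149, 3.137, -0.0]
contact_force: [0.5, -0.4, -0.3]
opening: 0.0425
t 10.88 pos [ 0.5151 -0.0101  0.3997] yaw 3.0468 open 0.0425 F [ 0.5 -0.4 -0.3] tilt [ 0.001 -0.    -1.   ]
roll rows total 0.012
shift units (after roll) [-0.335  0.014  4.129]
dialtop [[317.8 187.8]]
dialz54 [[317.7 182.3]]
key [[202.1 188.4]]
```

View pics/w7.png

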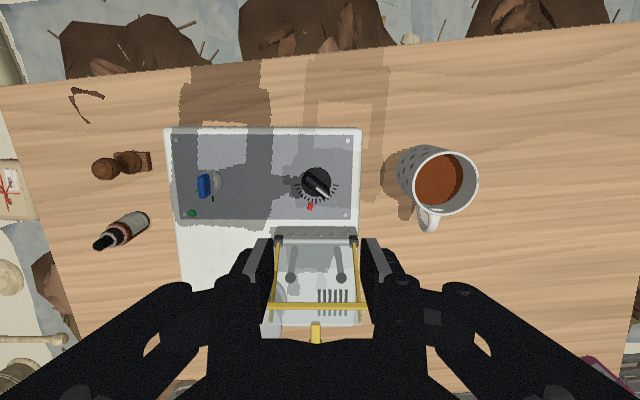

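```bash
python3 - <<'E'
import cv2
i=cv2.imread("pics/w7.png")[155:225,175:365];cv2.imwrite("pics/w7c.png",cv2.resize(i[:,95:175],None,fx=8,fy=8,interpolation=cv2.INTER_CUBIC))
cv2.imwrite("pics/w7d.png",cv2.resize(i[:,:60],None,fx=8,fy=8,interpolation=cv2.INTER_CUBIC))
E
```

```text
(no output)
```

View pics/w7c.png

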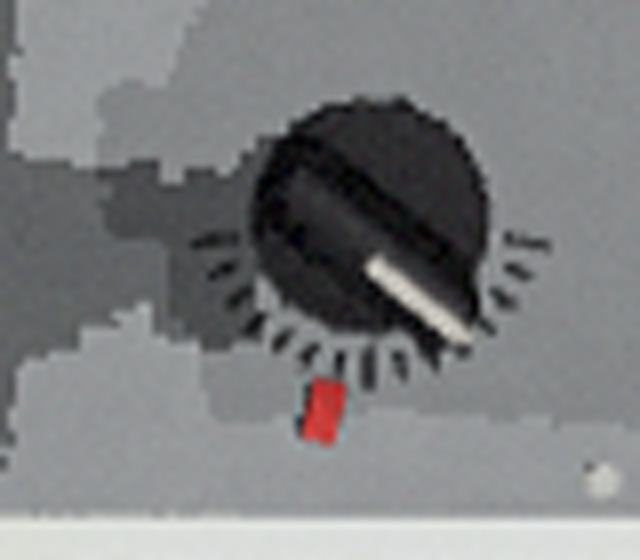

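View pics/w7d.png

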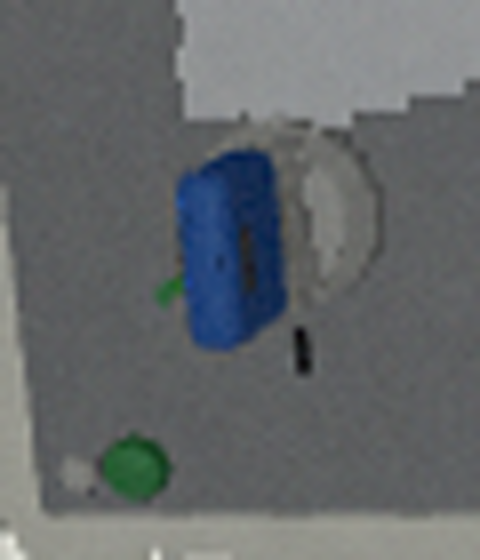

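```bash
python3 - <<'E'
from h import *
d=dict(np.load("w7.npz"))
f=lambda u,v,z:ray((270+u/8-.45,155+v/8-.45),d,z)
c=f(371,215,.131);print("dial centre",c.round(4))
a=f(372,262,.160);b=f(467,340,.160)
def ang(v): return -(np.arctan2(v[1],v[0])-MP[2])
print("bar line",a.round(4),b.round(4),"dir",ang(b-a).round(3),"end from c",ang(b-c).round(3),np.linalg.norm((b-c)[:2]).round(4),"a from c",(a-c).round(4))
for u,v in((332,380),(320,440),(325,410)):
    m=f(u,v,.130);print("marker",m.round(4),ang(m-c).round(3),np.linalg.norm((m-c)[:2]).round(4))
m1,m2=f(332,380,.13),f(320,440,.13);print("marker dir",ang(m2-m1))
g=lambda u,v,z:ray((175+u/8-.45,155+v/8-.45),d,z)
print("key top centre",g(218,265,.165).round(4), "pred",m2w((-.05,-.07,.09),MP))
E
```

```text
dial centre [ 0.5333 -0.0134  0.131 ]
bar line [ 0.5344 -0.0133  0.16  ] [5.48e-01 2.00e-04 1.60e-01] dir -0.873 end from c -0.841 0.02 a from c [0.001  0.0001 0.029 ]
marker [ 0.5611 -0.0226  0.13  ] 0.223 0.0292
marker [ 0.5714 -0.0256  0.13  ] 0.215 0.04
marker [ 0.5662 -0.0243  0.13  ] 0.223 0.0346
marker dir 0.19154045976985637
key top centre [ 0.5208 -0.1508  0.165 ] pred [[ 0.52174656 -0.1505519   0.165     ]]
```

```bash

python3 -m crank '[{"x":0,"y":0,"z":0.5,"roll":-1},{"x":0,"y":0,"z":0.5,"roll":-1},{"x":0,"y":0,"z":0.5,"roll":-1},{"x":0,"y":0,"z":0.5,"roll":-1},{"x":0,"y":0,"z":0.5,"roll":-1},{"x":0,"y":0,"z":0.3,"roll":-1},{"x":0,"y":0,"z":0,"roll":-1},{"x":0,"y":0,"z":0,"roll":-0.1},{"x":0,"y":0,"z":0,"roll":0}]' 0.5
python3 - <<'E'
from h import *
from station import ctrl
goto([.534,-.0125,.148],MP[2]+.855+np.pi)
d=ctrl.get_image("wrist");i=d["img"][:,:,::-1];cv2.imwrite("pics/w8.png",i);np.savez("w8.npz",**d)
E
```

```text
t: 12.05
tool_pos: [0.5156, -0.0102, 0.2316]
tool_rot: [-1.159, 2.92, -0.0]
contact_force: [-0.4, -0.4, -0.1]
opening: 0.0428
t 12.05 pos [ 0.5156 -0.0102  0.2316] yaw -2.3859 open 0.0428 F [-0.4 -0.4 -0.1] tilt [ 0.  0. -1.]
roll rows total -0.025
shift units (after roll) [-0.197 -0.239  1.393]
```

View pics/w8.png

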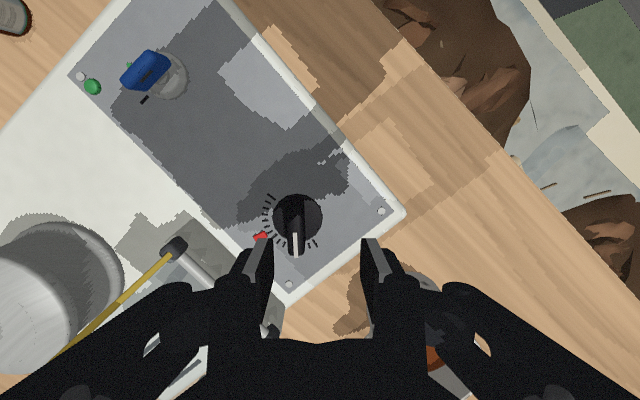

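```bash

python3 -m crank '[{"x":-0.2,"y":-0.24,"z":0.1,"roll":0},{"x":0,"y":0,"z":0.7,"roll":0},{"x":0,"y":0,"z":0,"roll":0},{"x":0,"y":0,"z":0,"roll":0}]' 0.5
python3 - <<'E'
from h import *
from station import ctrl
goto([.534,-.0125,.148],MP[2]+.855+np.pi)
d=ctrl.get_image("wrist");i=d["img"][:,:,::-1];cv2.imwrite("pics/w9.png",i);np.savez("w9.npz",**d)
E
```

```text
t: 12.6
tool_pos: [0.534, -0.0124, 0.1846]
tool_rot: [-1.16, 2.918, -0.001]
contact_force: [0.4, 0.2, 0.3]
opening: 0.0424
t 12.6 pos [ 0.534  -0.0124  0.1846] yaw -2.3848 open 0.0424 F [0.4 0.2 0.3] tilt [ 0.001 -0.    -1.   ]
roll rows total -0.016
shift units (after roll) [ 0.    -0.001  0.61 ]
```

View pics/w9.png

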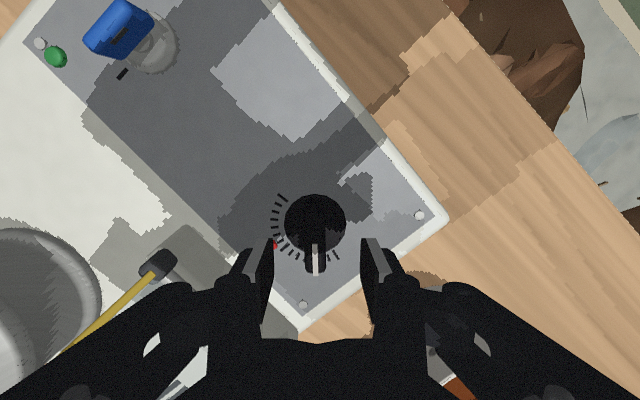

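```bash

python3 -m crank '[{"x":0,"y":0,"z":0.35,"roll":0},{"x":0,"y":0,"z":0.26,"roll":0},{"x":0,"y":0,"z":0,"roll":0}]' 0.5
python3 -m crank '[{"x":0,"y":0,"z":0,"roll":0},{"x":0,"y":0,"z":0,"roll":0},{"x":0,"y":0,"z":0,"roll":0},{"x":0,"y":0,"z":0,"roll":0}]' 1 30
python3 - <<'E'
from h import *
from station import ctrl
goto([.534,-.0125,.148],MP[2]-.22+np.pi)
d=ctrl.get_image("wrist");i=d["img"][:,:,::-1];cv2.imwrite("pics/w10.png",i);np.savez("w9.npz",**d)
E
```

```text
t: 13.02
tool_pos: [0.5328, -0.0122, 0.146]
tool_rot: [1.161, -2.918, -0.002]
contact_force: [0.7, 0.1, 0.3]
opening: 0.0426
t: 13.52
tool_pos: [0.5347, -0.0132, 0.1481]
tool_rot: [-1.16, 2.917, -0.005]
contact_force: [3.2, -3.5, 1.4]
opening: 0.0113
t 13.53 pos [ 0.5347 -0.0132  0.1481] yaw -2.3846 open 0.0113 F [ 3.2 -3.5  1.4] tilt [ 0.003 -0.002 -1.   ]
roll rows total 8.944
shift units (after roll) [0.014 0.007 0.001]
```

View pics/w10.png

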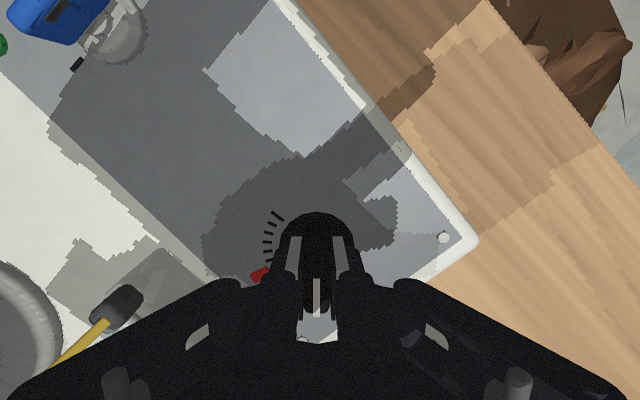

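```bash

python3 -m crank '[{"x":0,"y":0,"z":0,"roll":0.8},{"x":0,"y":0,"z":0,"roll":0.8},{"x":0,"y":0,"z":0,"roll":0.8},{"x":0,"y":0,"z":0,"roll":0.8},{"x":0,"y":0,"z":0,"roll":0.8},{"x":0,"y":0,"z":0,"roll":0.8},{"x":0,"y":0,"z":0,"roll":0.8},{"x":0,"y":0,"z":0,"roll":0.8},{"x":0,"y":0,"z":0,"roll":0.8},{"x":0,"y":0,"z":0,"roll":0.8}]'
python3 -m crank '[{"x":0,"y":0,"z":0,"roll":0.8},{"x":0,"y":0,"z":0,"roll":0.15},{"x":0,"y":0,"z":0,"roll":0},{"x":0,"y":0,"z":0,"roll":0}]'
python3 - <<'E'
from h import *
from station import ctrl
goto([.534,-.0125,.148],MP[2]-.22+np.pi)
d=ctrl.get_image("wrist");i=d["img"][:,:,::-1];cv2.imwrite("pics/w11.png",i);np.savez("w9.npz",**d)
E
```

```text
t: 14.82
tool_pos: [0.5346, -0.0127, 0.148]
tool_rot: [0.323, 3.122, -0.001]
contact_force: [2.3, -2.4, 2.7]
opening: 0.0113
t: 15.32
tool_pos: [0.5346, -0.0126, 0.148]
tool_rot: [0.494, 3.099, -0.0]
contact_force: [3.9, -2.9, 6.2]
opening: 0.0111
t 15.32 pos [ 0.5346 -0.0126  0.148 ] yaw 2.8254 open 0.0111 F [ 3.9 -2.9  6.2] tilt [ 0.003 -0.001 -1.   ]
roll rows total 0.001
shift units (after roll) [ 0.01  -0.001  0.   ]
```

View pics/w11.png

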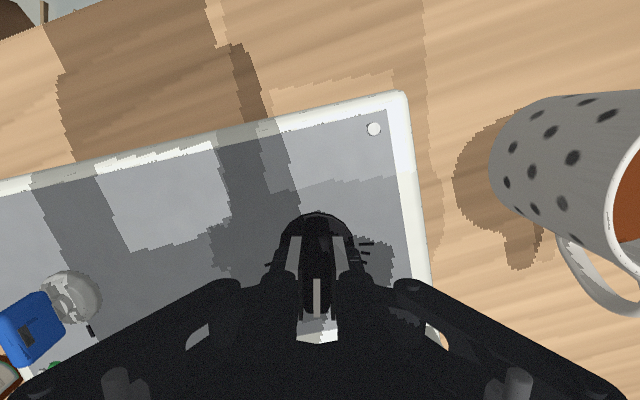

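```bash

python3 -m crank '[{"x":0,"y":0,"z":0,"roll":0},{"x":0,"y":0,"z":0,"roll":0},{"x":0,"y":0,"z":0,"roll":0},{"x":0,"y":0,"z":-0.5,"roll":0},{"x":0,"y":0,"z":-0.9,"roll":0},{"x":0.4,"y":0,"z":-0.5,"roll":0},{"x":0,"y":0,"z":0,"roll":0},{"x":0,"y":0,"z":0,"roll":0}]' 0.5
python3 - <<'E'
from h import *
from station import ctrl
goto([.534,-.0125,.148],MP[2]-.22+np.pi)
d=ctrl.get_image("wrist");i=d["img"][:,:,::-1];cv2.imwrite("pics/w12.png",i);np.savez("w12.npz",**d)
c=proj([.534,-.0125,.131],d)[0];print(c)
u,v=int(c[0])-45,int(c[1])-35;print(u,v)
cv2.imwrite("pics/w12c.png",cv2.resize(i[v:v+75,u:u+90],None,fx=8,fy=8,interpolation=cv2.INTER_CUBIC))
E
```

```text
t: 16.38
tool_pos: [0.5102, -0.0048, 0.2592]
tool_rot: [-0.495, -3.1, -0.0]
contact_force: [0.2, -0.9, -0.5]
opening: 0.0428
t 16.38 pos [ 0.5102 -0.0048  0.2592] yaw 2.8249 open 0.0428 F [ 0.2 -0.9 -0.5] tilt [-0.002  0.    -1.   ]
roll rows total -0.003
shift units (after roll) [-4.170e-01  1.000e-03  1.854e+00]
[317.51527822 222.87027246]
272 187
```

View pics/w12c.png

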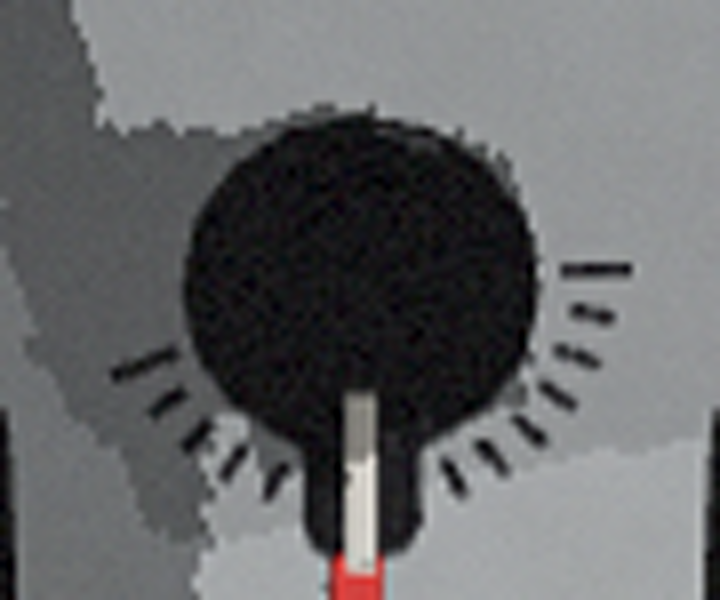

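```bash

python3 -m crank '[{"x":0,"y":0,"z":0,"roll":-0.92},{"x":0,"y":0,"z":0,"roll":-0.92},{"x":0,"y":0,"z":0,"roll":0}]' 0.5
python3 - <<'E'
from h import *
goto([.5213,-.1507,.20],MP[2]+np.pi)
E
```

```text
t: 16.8
tool_pos: [0.5102, -0.0049, 0.2586]
tool_rot: [-0.153, -3.134, -0.001]
contact_force: [-0.3, -0.2, 0.7]
opening: 0.0424
t 16.8 pos [ 0.5102 -0.0049  0.2586] yaw 3.0442 open 0.0424 F [-0.3 -0.2  0.7] tilt [-0.004  0.001 -1.   ]
roll rows total -0.009
shift units (after roll) [-0.418 -2.401  0.976]
```

```bash

python3 -m crank '[{"x":-0.2,"y":-0.8,"z":0,"roll":0},{"x":-0.1,"y":-0.8,"z":0,"roll":0},{"x":-0.1,"y":-0.8,"z":0.3,"roll":0},{"x":0,"y":0,"z":0.6,"roll":0},{"x":0,"y":0,"z":0,"roll":0},{"x":0,"y":0,"z":0,"roll":0}]' 0.5
python3 - <<'E'
from h import *
from station import ctrl
goto([.5213,-.1507,.151],MP[2]+np.pi)
d=ctrl.get_image("wrist");i=d["img"][:,:,::-1];cv2.imwrite("pics/w13.png",i)
E
```

```text
t: 17.55
tool_pos: [0.521, -0.1503, 0.2072]
tool_rot: [0.151, 3.138, 0.0]
contact_force: [0.9, -0.5, 0.7]
opening: 0.0423
t 17.55 pos [ 0.521  -0.1503  0.2072] yaw 3.0454 open 0.0423 F [ 0.9 -0.5  0.7] tilt [ 0.  0. -1.]
roll rows total 0.001
shift units (after roll) [-0.005 -0.007  0.937]
```

View pics/w13.png

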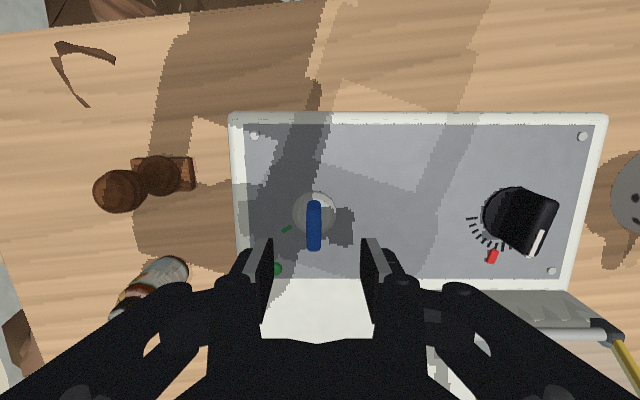

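```bash

python3 -m crank '[{"x":0,"y":-0.01,"z":0.5,"roll":0},{"x":0,"y":0,"z":0.43,"roll":0},{"x":0,"y":0,"z":0,"roll":0}]' 0.5
python3 -m crank '[{"x":0,"y":0,"z":0,"roll":0},{"x":0,"y":0,"z":0,"roll":0},{"x":0,"y":0,"z":0,"roll":0},{"x":0,"y":0,"z":0,"roll":0}]' 1 40
python3 - <<'E'
from h import *
from station import ctrl
goto([.5213,-.1507,.151],MP[2]-1+np.pi)
d=ctrl.get_image("wrist");i=d["img"][:,:,::-1];cv2.imwrite("pics/w14.png",i)
E
```

```text
t: 17.98
tool_pos: [0.5202, -0.1503, 0.1503]
tool_rot: [-0.15, -3.136, -0.001]
contact_force: [-0.3, 0.1, 0.1]
opening: 0.043
t: 18.48
tool_pos: [0.5219, -0.1522, 0.1534]
tool_rot: [0.151, 3.134, -0.004]
contact_force: [-0.4, -3.1, 6.4]
opening: 0.0084
t 18.48 pos [ 0.5219 -0.1522  0.1534] yaw 3.0453 open 0.0084 F [-0.4 -3.1  6.4] tilt [ 0.003 -0.003 -1.   ]
roll rows total 8.334
shift units (after roll) [0.027 0.002 0.04 ]
```

View pics/w14.png

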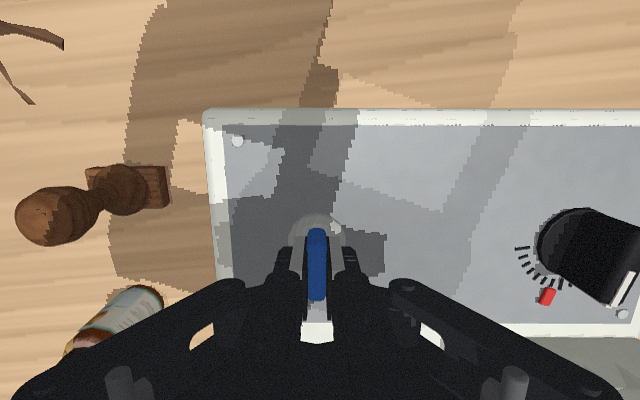

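```bash

python3 -m crank '[{"x":0,"y":0,"z":0,"roll":0.85},{"x":0,"y":0,"z":0,"roll":0.85},{"x":0,"y":0,"z":0,"roll":0.85},{"x":0,"y":0,"z":0,"roll":0.85},{"x":0,"y":0,"z":0,"roll":0.85},{"x":0,"y":0,"z":0,"roll":0.85},{"x":0,"y":0,"z":0,"roll":0.85},{"x":0,"y":0,"z":0,"roll":0.85},{"x":0,"y":0,"z":0,"roll":0.85},{"x":0,"y":0,"z":0,"roll":0.65}]'
python3 -m crank '[{"x":0,"y":0,"z":0,"roll":0},{"x":0,"y":0,"z":0,"roll":0},{"x":0,"y":0,"z":0,"roll":0},{"x":0,"y":0,"z":0,"roll":0}]'
python3 - <<'E'
from h import *
from station import ctrl
goto([.5213,-.1507,.151],MP[2]-1+np.pi)
print(state()[0]["wrist_torque"])
d=ctrl.get_image("wrist");i=d["img"][:,:,::-1];cv2.imwrite("pics/w15.png",i)
E
```

```text
t: 19.77
tool_pos: [0.5217, -0.1526, 0.1534]
tool_rot: [1.633, 2.679, -0.003]
contact_force: [-2.1, -3.5, 7.1]
opening: 0.0081
t: 20.27
tool_pos: [0.5217, -0.1526, 0.1534]
tool_rot: [1.629, 2.681, -0.002]
contact_force: [-1.9, -3.8, 5.6]
opening: 0.008
t 20.27 pos [ 0.5217 -0.1526  0.1534] yaw 2.0497 open 0.008 F [-1.9 -3.8  5.6] tilt [ 0.003 -0.003 -1.   ]
roll rows total 0.037
shift units (after roll) [0.031 0.008 0.04 ]
[-0.6051414   0.31519701  0.07906583]
```

View pics/w15.png

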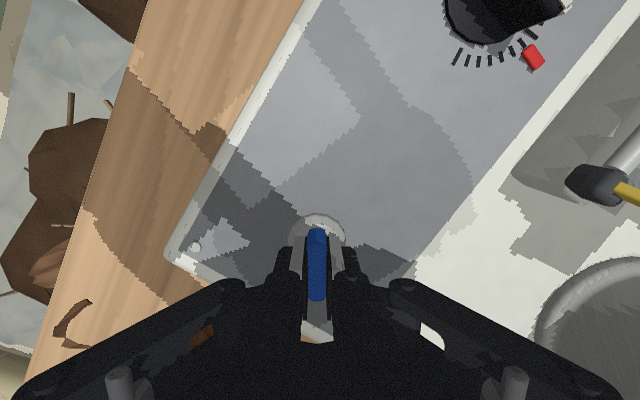

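```bash

python3 -m crank '[{"x":0,"y":0,"z":0,"roll":0},{"x":0,"y":0,"z":0,"roll":0},{"x":0,"y":0,"z":0,"roll":0},{"x":0,"y":0,"z":0,"roll":0},{"x":0,"y":0,"z":-0.5,"roll":0},{"x":0,"y":0,"z":-0.9,"roll":0},{"x":0.5,"y":0,"z":-0.9,"roll":0},{"x":0.5,"y":0,"z":-0.9,"roll":0},{"x":0,"y":0,"z":0,"roll":0},{"x":0,"y":0,"z":0,"roll":0}]' 0.4
python3 - <<'E'
from h import *
from station import ctrl
goto([.5213,-.1507,.151])
for n in("wrist","scene","top"):
    d=ctrl.get_image(n);i=d["img"][:,:,::-1]
    if n=="scene": i=cv2.resize(i[100:280,240:460],None,fx=3.3,fy=3.3)
    if n=="top": i=cv2.resize(i[140:290,255:475],None,fx=3.5,fy=3.5,interpolation=cv2.INTER_CUBIC)
    cv2.imwrite(f"pics/f_{n}.png",i)
E
```

```text
t: 21.58
tool_pos: [0.493, -0.0977, 0.3426]
tool_rot: [-1.631, -2.685, -0.0]
contact_force: [-0.0, 0.8, 0.1]
opening: 0.0512
t 21.57 pos [ 0.493  -0.0977  0.3426] yaw 2.05 open 0.0512 F [-0.   0.8  0.1] tilt [-0.  0. -1.]
shift units (after roll) [-1.002  0.011  3.193]
```

View pics/f_wrist.png

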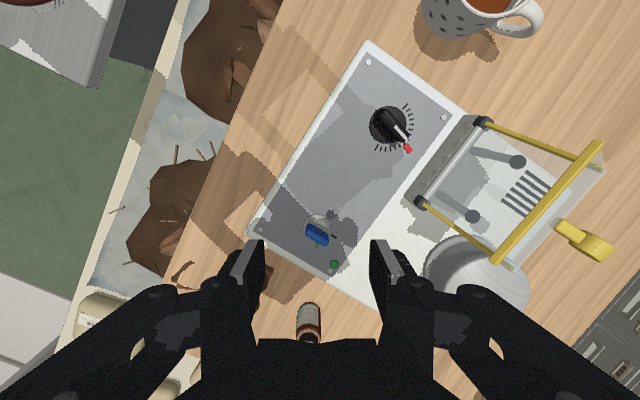

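View pics/f_scene.png

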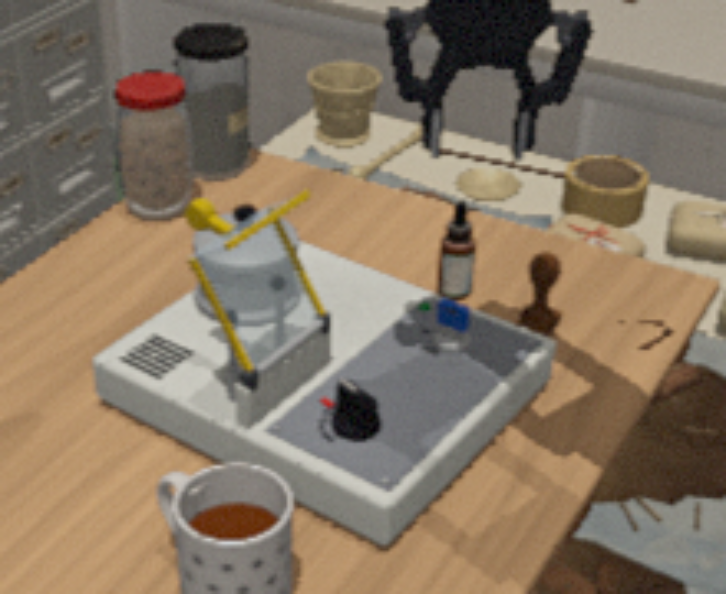

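View pics/f_top.png

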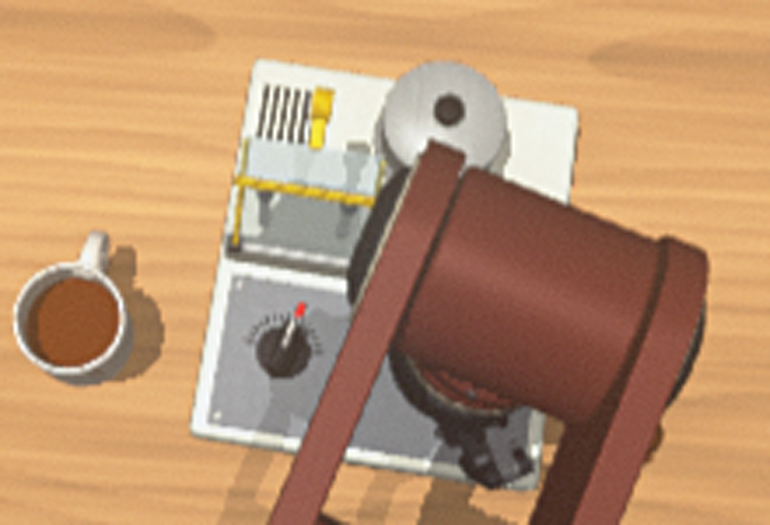

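```bash
python3 - <<'E'
import cv2
from h import *
from station import ctrl
i=cv2.imread("pics/f_wrist.png")[205:275,280:360];cv2.imwrite("pics/kc.png",cv2.resize(i,None,fx=8,fy=8,interpolation=cv2.INTER_CUBIC))
d=ctrl.get_image("wrist")
for a in(0,.1,.2): print(a,[((proj(m2w((-.05+s*.014*np.cos(a),-.07-s*.014*np.sin(a),.09),MP),d)[0]-[280,205])*8).round(0) for s in(-1,1)])
E
```

```text
0 [array([226., 213.]), array([403., 320.])]
0.1 [array([233., 205.]), array([397., 328.])]
0.2 [array([240., 197.]), array([390., 335.])]
```

View pics/kc.png

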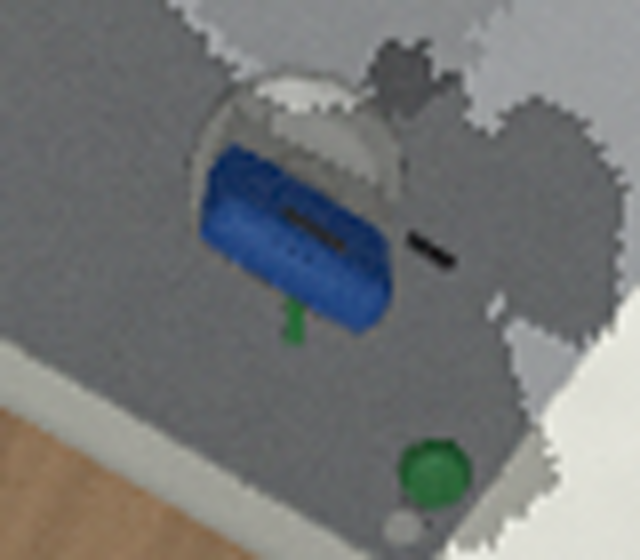

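```bash
python3 - <<'E'
from station import ctrl
print(ctrl.finish_job()); print(ctrl.get_obs()["t"])
E
```

```text
the job is handed in; nothing more can be done
None
the job is handed in; nothing more can be done
```

The cover is propped open, the dial is set to the red marker, and the key has been turned to start and has sprung back. I handed the job in at about 22 s on the robot's clock; the hand-in gave no verdict.

- **Cover:** I pinched the tab, carried it along its arc and let go at about 2.0–2.1 rad. The last pictures show it leaning back on both posts.
- **Dial:** I turned it about 1.07 rad clockwise. A close view from above showed the pointer within about 0.5 mm of the red marker.
- **Key:** I turned it clockwise to about 1.0 rad, judged from the gripper's turn with the key still straight in the jaws. I held it there for over 0.5 s and opened the jaws. Its measured direction afterwards matches 0 rad.
- **Other things:** The mug, stamp and dropper bottle look unmoved in the pictures, by eye only. The arm ended clear of everything, with no contact force.

None of the checks failed. The fitted mill position and the close views differed by 1 to 3 mm, and I allowed for that at the dial and the key. My first move call was refused because its rows left out some of the values; I sent it again with all four filled in.

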